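Hang the red flap on the damp box

TASK

Hang the red flap on the open front (the side away from the robot) of the white damp box: pick it out of its wooden rest by the grip on top and lower it so that both its knuckles come down over the box's two brass pins, and let go only once they sit on the pins, leaving it hanging still. Leave the smaller green flap and the brown jug where they stand.

Things in the scene. Friction and masses are not known exactly. Their poses are not given: they have to be found in the camera images.
- red_flap: Upright red board 124 wide (y), 14 thick, 0.3 kg, in a rest. Origin mid hinge line, z up; symmetric. Foot at z -90; steel bar on top, 208 long, top at +20; on it a red grip 36 (y) x 22 (x), z 20 to 72: grasp at z +52. Under the bar's ends (y +-96) steel knuckles 16 long: inverted U 13 wide inside, its roof at z +5, flaring to a mouth 37 wide at z -20. All mm.
- pin_line (a point): Midpoint between the two brass pins before the fixed white damp box, 120 mm above the table; y along the pins, x away from the box (and robot), z up. Pins 10 mm thick, from 76 to 122 mm either side, ending at steel brackets 34 mm high. Box 270 wide, 180 deep, 138 high, its open front 35 mm from here, towards the robot. Hung, the red flap's origin lies here (15 mm play along y), board between the pins.
- green_flap: Bystander: smaller green flap, board 90 mm wide, knuckles at y +-64 mm; too narrow for these pins. Heights, axes, origin as the red one. Each flap stands, foot 12 mm above the table, in the slot of a fixed dark wooden rest, 74 x 150 mm, 42 high; slot 26 wide, 30 deep, open-ended. Which rest holds which flap varies.
- jug: Bystander: brown clay jug with a side handle, 100 mm across, 150 mm high, standing to the left of the box. Origin at the centre of its underside.
There are look-alikes about, which are no part of the job. Of the things shaped like the red_flap, the red one is meant.

How it is judged:
On the way:
1. both knuckles are down on the pins (the red flap's origin within 8 mm of pin height, 10 mm across the pins, 22 mm along them, hinge line within 0.10 rad) while the gripper still holds the flap (x of red_flap in the frame of pin_line between -0.01 and 0.01 m and y of red_flap in the frame of pin_line between -0.022 and 0.022 m and z of red_flap in the frame of pin_line between -0.008 and 0.008 m and angle between the y axis of red_flap and the y axis of pin_line, either way round below 0.1 rad and contact force between the fingers and red_flap above 0.5 N), for 0.1 s.
At the end, for the whole second after the job is handed in: The red flap hangs at rest on both pins: its hinge line within 10 mm of the pins across, 8 mm in height, 22 mm along and 0.10 rad in direction, its board within 0.25 rad of upright; the green flap and the jug are within 40 mm of where they started (x of red_flap in the frame of pin_line between -0.01 and 0.01 m and y of red_flap in the frame of pin_line between -0.022 and 0.022 m and z of red_flap in the frame of pin_line between -0.008 and 0.008 m and angle between the y axis of red_flap and the y axis of pin_line, either way round below 0.1 rad and angle between red_flap's own z axis and vertical below 0.25 rad and linear speed of red_flap below 0.03 m/s and angular speed of red_flap below 0.3 rad/s and distance of each of green_flap, jug from where it was at the start of the episode below 0.04 m); the robot touches nothing.
It fails at once if the green flap is moved more than 40 mm (distance of green_flap from where it was at the start of the episode above 0.04 m).
It fails at once if the jug is moved more than 40 mm (distance of jug from where it was at the start of the episode above 0.04 m).
It also fails if it takes over 48 s, if anything falls off the work surface, if the arm or the gripper's body presses on something with over 40 N, if the wrist force passes 120 N, or if a joint passes its speed limit or range.

ROBOT

A 6-joint arm with a two-finger parallel gripper is mounted at the origin on the work surface. World frame = base frame: x ahead of the robot, y to its left, z up, the work surface at z = 0. Lengths are in m, angles in rad, forces in N, time in s.
With the tool pointing down it reaches from about 0.425 to 0.95 m from the base axis. Payload 3.5 kg.
Tool frame: the origin (TCP) lies midway between the tips of the shut fingers; the grasp point (between the pads) lies ctrl.grasp_offset behind it (ctrl.grasp_offset is the distance from the TCP to the grasp point, in m); x points along the fingers, y is the direction in which the jaws open and shut, and the axes are right-handed (so a half turn about x gives the same grasp; the last joint's range is limited). The gripper opens to 85 mm and grips with 20 to 120 N. Pads are 22 mm wide; open, the fingers measure 114 mm over their backs; the gripper's body (76 mm by 85 mm) begins 54 mm behind the grasp point. The pads swing forward as they close: fully open they stand 13 mm farther back than shut.
Start: joints at [-1.279, 0.286, 1.577, -0, 1.279, -0.15], TCP at [0.289, -0.61, 0.231] pointing down, gripper open.
Joint ranges: [-2.77, 2.77], [-0.9, 2.22], [0.21, 2.48], [-1.53, 4.67], [0.24, 2.81], [-2.84, 2.84]. Speed limits (rad/s): [2.79, 2.79, 3.14, 3.14, 3.14, 3.14].

INTERFACE

Orientations are given as a unit quaternion [x, y, z, w].
In Python, from plant import readout, read_camera, sign_off, ctrl gives the robot as it stands.
- The arm moves only by the tool drive_tool, never from a script. Its argument "steps" is a list of rows, each a list of 5 numbers: the shift along the tool's x, y, z in cm, then the turn about the tool's x in degrees, then the opening, from 0 (shut) to 1 (fully open). A call has 1 to 10 rows; each row shifts and turns the commanded pose from where the row before left it, along the tool's axes as they then stand; what a row does not reach is not made up. A row lasts 1/10 s, in which the tool goes at most 50 mm and 8.59 degrees, less where a joint would pass 70% of its speed; a pose out of reach is approached as far as the arm can. A call is refused whole if a number of a shift passes 5 or a number of a turn 8.59, either way. A call with a gripper value outside its range is refused whole. The fingers move at their own pace and stop on an object; "force" is the grip in N (left out, the last holds). Time passes only in rows, so rows that do not move let the fingers close. It gives the time, the measured TCP pose, the force and the opening at its end, in the units of the state.
- readout.get_state(): the state, without advancing time (a new reading comes with each control period).
- read_camera(name): name is "scene" or "top" or "wrist"; returns a dict with "frame" (384x512x3 uint8, red, green, blue), "vertical_fov" (degrees; the focal length in pixels is half the picture's height over the tangent of half this angle, whatever the lens; pixels are square), "cx", "cy" (the principal point, pixels), "k1" (the pictures are not rectified: a ray, as slopes to the right and down, at radius r is drawn at 1 + k1 r^2 times it, then the intrinsics apply), "eye" and "orientation" of the camera in the world. Camera axes: x right, y up, looking along -z (the intrinsics and any distortion apply to the point x, -y, -z); pixel columns grow to the right and rows downward; lengths in m; the calibration is good to about 2 mm. A picture is of the moment at which its call begins. There is no depth.
- sign_off(): hands the job in, once; it reports no verdict.
The state is a dict: "time": time; "qpos": joint angles; "dq": joint speeds; "joint_efforts": joint torques, N m; "eef_pos": TCP position; "tcp_rot": TCP orientation; "contact_force": force on the tool from outside, world axes, zero at the start; "wrist_torque": the same for the moment, N m; "opening": opening from 0.0 (shut) to 1.0 (fully open).
Only numpy, scipy, OpenCV 4.12 (cv2) and the standard library are available. Lean on these libraries where they do the work, as an engineer would, in place of code of your own. Each camera call takes 0.05 s, during which the arm holds its last target. There are 200 camera calls.

## Working session

There is one attempt and no reset: what is moved stays moved. The work goes in short steps, Python scripts to look and compute and a tool call to move; the robot and the scene stay as the last step left them, time stands still between calls to the robot, and variables do not carry over. Pictures are saved under pics/ and viewed, about 8 in all and at most 12, crops included, and the job is handed in when it is done.

Besides the shell and the picture viewer there is one more tool, called after "Request:" by a JSON object that holds its "op" and its "data", one argument or row to a line. drive_tool: Moves the arm, as the interface text tells. Its arguments: {"type":"object","properties":{"steps":{"type":"array","items":{"type":"array","items":{"type":"number"}}},"force":{"type":"number"}},"required":["steps"]}

```bash
mkdir -p pics
cat > h.py <<'E'
import numpy as np, cv2
from scipy.spatial.transform import Rotation as R
from plant import readout, read_camera, sign_off, ctrl
def cam(n):
    c=read_camera(n); c['f']=192/np.tan(np.radians(c['vertical_fov'])/2); return c
def ray(c,u,v):
    K=np.array([[c['f'],0,c['cx']],[0,c['f'],c['cy']],[0,0,1]])
    p=cv2.undistortPoints(np.array([[[u,v]]],float),K,np.array([c['k1'],0,0,0.]))[0,0]
    d=R.from_quat(c['orientation']).apply([p[0],-p[1],-1]); return np.array(c['eye']),d/np.linalg.norm(d)
def onz(c,u,v,z):
    e,d=ray(c,u,v); return e+d*(z-e[2])/d[2]
def proj(c,P):
    q=R.from_quat(c['orientation']).inv().apply(np.array(P)-c['eye']); a=np.array([q[0],-q[1]])/-q[2]
    a=a*(1+c['k1']*(a@a)); return c['cx']+c['f']*a[0],c['cy']+c['f']*a[1]
def save(c,n,box=None,s=1):
    im=c['frame'][:,:,::-1]
    if box: im=im[box[1]:box[3],box[0]:box[2]]
    cv2.imwrite('pics/'+n,cv2.resize(im,None,fx=s,fy=s,interpolation=cv2.INTER_CUBIC))
E
python3 - <<'E'
from h import *
a=cam('scene');b=cam('top')
save(a,'s1.png');save(b,'t1.png')
import pickle;pickle.dump((a,b),open('v.pkl','wb'))
for c in(a,b):print(c['eye'],c['orientation'],c['f'],c['k1'])
print(readout.get_state(),ctrl.grasp_offset)
E
```

```text
[ 1.44922915 -0.17535229  1.14391653] [0.26098332 0.23138792 0.62448    0.69883623] 413.63548202436823 -0.1348064398206005
[ 0.27656345 -0.06047376  1.49075899] [-0.05956941  0.0740247   0.70931908 -0.6984542 ] 413.1672420584077 -0.026676469082178654
{'time': 0.1, 'qpos': array([-1.27899216e+00,  2.87084529e-01,  1.57808349e+00,  7.71698190e-07,
        1.27861615e+00, -1.49998311e-01]), 'dq': array([ 9.50215622e-05,  4.62826592e-05, -4.95745727e-03, -1.03363492e-03,
        6.20345791e-04, -2.65512411e-03]), 'joint_efforts': array([ 1.54540696e-03, -4.07293010e+01, -2.93699831e+01, -1.50324563e-04,
        3.35163888e-03,  1.30002624e-05]), 'eef_pos': array([ 0.28845708, -0.60957458,  0.23005191]), 'tcp_rot': array([-0.68986933, -0.15570622,  0.68997859, -0.15416044]), 'contact_force': array([ 0.25158586,  0.34509857, -0.74199778]), 'wrist_torque': array([-0.02336504,  0.03980418,  0.11230484]), 'opening': 1.0048419921234641} 0.0187
```

View pics/s1.png

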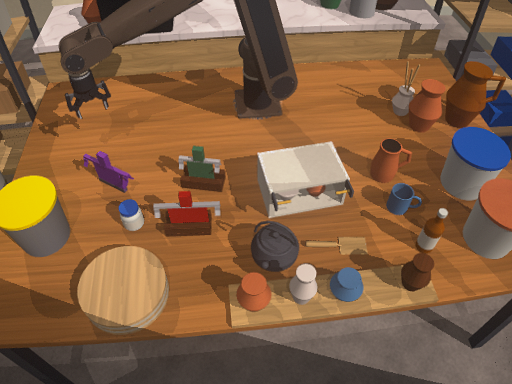

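View pics/t1.png

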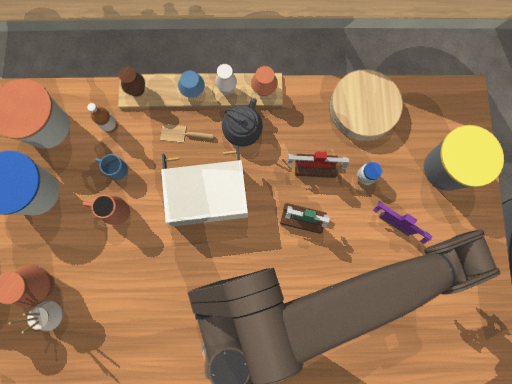

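Scene view: the red flap with white bar and red grip is at (187,210), top view (320,160). The green flap is at (200,165), top (306,215). A purple look-alike flap is at (107,172), top (403,222). Only the red one, in a rest and with a red board and grip, fits. The box is at top (204,193), with its pins near (172,158) and (232,154). I'll confirm with an enlarged crop.

Run:
```python
from h import *
import pickle;a,b=pickle.load(open('v.pkl','rb'))
save(b,'t2.png',(150,95,360,240),3.8)
save(a,'s2.png',(145,135,365,250),3.6)
```

```text
(no output)
```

View pics/t2.png

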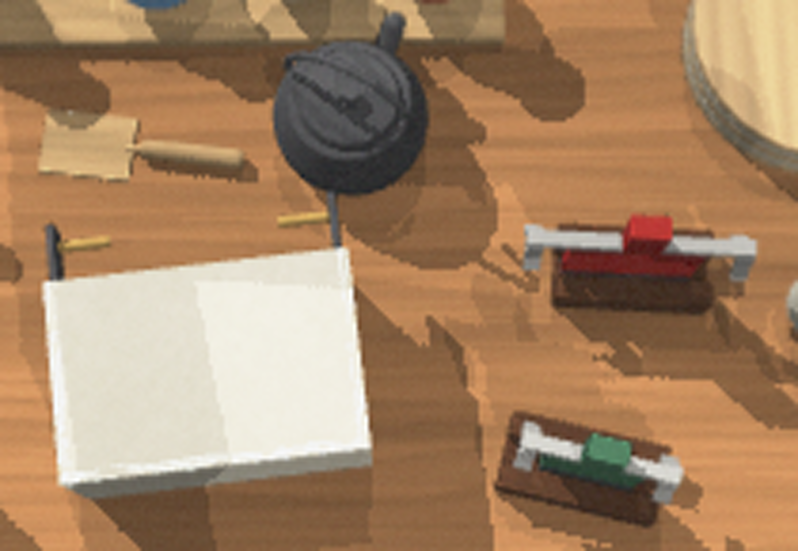

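View pics/s2.png

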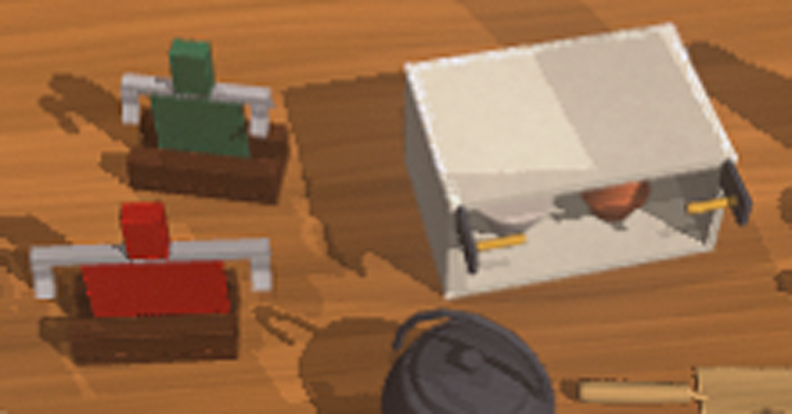

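The crops confirm it: in the top crop, the red flap's bar runs from (526,232) to (756,245) with the grip at (650,228). The brass pins are at (62–110,243) and (277–328,218). A teapot stands close to the right bracket. Next I'll measure.

Run:
```python
from h import *
import pickle;a,b=pickle.load(open('v.pkl','rb'))
def blobs(c,box,lo,hi,amin):
    x0,y0,x1,y1=box
    h=cv2.cvtColor(c['frame'][y0:y1,x0:x1],cv2.COLOR_RGB2HSV)
    m=cv2.inRange(h,lo,hi); n,l,st,ce=cv2.connectedComponentsWithStats(m)
    for i in range(1,n):
        if st[i,4]>=amin:
            pts=np.argwhere(l==i)[:,::-1]+[x0,y0]; yield pts
def tri(u,v):
    (e1,d1),(e2,d2)=ray(a,*u),ray(b,*v)
    s=np.linalg.lstsq(np.stack([d1,-d2],1),e2-e1,rcond=None)[0]
    p,q=e1+s[0]*d1,e2+s[1]*d2; return (p+q)/2,np.linalg.norm(p-q)
for n,c,box in(('top',b,(160,140,250,170)),('scene',a,(265,180,350,210))):
    for p in blobs(c,box,(20,130,110),(32,255,255),6):
        m=p.mean(0); print(n,'pin',len(p),p.min(0),p.max(0),m,onz(c,*m,.122).round(4))
# red
for n,c,box in(('top',b,(280,140,355,190)),('scene',a,(150,185,225,235))):
    for p in blobs(c,box,(0,190,90),(4,255,255),15):
        print(n,'red',len(p),p.min(0),p.max(0),p.mean(0))
    for p in blobs(c,box,(0,0,110),(180,60,255),15):
        print(n,'steel',len(p),p.min(0),p.max(0),p.mean(0))
f=lambda x,y:(150+x/3.8,95+y/3.8)
g=lambda x,y:(145+x/3.6,135+y/3.6)
for n,q,z in(('barL',(527,231),.122),('barR',(756,243),.122),('grip top TL',(629,216),.174),('TR',(672,216),.174),('BR',(672,238),.174),('BL',(628,236),.174)):
    print(n,onz(b,*f(*q),z).round(4))
for n,p,q in(('barL',(31,252),(527,231)),('barR',(270,242),(756,243)),('pinL',(711,206),(86,243)),('pinR',(500,242),(303,218))):
    P,e=tri(g(*p),f(*q));print('tri',n,P.round(4),e.round(4))
```

```text
top steel 122 [288 154] [313 161] [299.79508197 157.5       ]
top steel 111 [325 157] [348 162] [337.55855856 159.2972973 ]
scene red 171 [179 192] [191 206] [184.79532164 198.92982456]
scene red 533 [168 208] [208 222] [188.1163227  214.97748593]
scene steel 179 [192 201] [219 214] [208.16201117 205.39106145]
scene steel 184 [153 203] [184 217] [163.80978261 207.36413043]
barL [ 0.6411 -0.1996  0.122 ]
barR [ 0.6275 -0.4068  0.122 ]
grip top TL [ 0.6397 -0.2838  0.174 ]
TR [ 0.6393 -0.3214  0.174 ]
BR [ 0.6195 -0.3204  0.174 ]
BL [ 0.6218 -0.2821  0.174 ]
tri barL [ 0.6478 -0.2962  0.1519] 0.1995
tri barR [ 0.6333 -0.2926  0.1655] 0.2051
tri pinL [0.6363 0.1993 0.1185] 0.004
tri pinR [0.6565 0.0038 0.1199] 0.0033
```

```bash
cat >> h.py <<'E'
def plan(P,th,jaw='x'):
    """TCP target P, flap yaw th: print turn about tool x so tool y is along flap x, then shift along the tool axes"""
    s=readout.get_state(); M=R.from_quat(s['tcp_rot']).as_matrix()
    t=np.array([np.cos(th),np.sin(th),0]) if jaw=='x' else np.array([-np.sin(th),np.cos(th),0])
    for sg in(1,-1):
        ang=np.arctan2(M[:,2]@(sg*t),M[:,1]@(sg*t)); N=M@R.from_rotvec([ang,0,0]).as_matrix()
        print(jaw,'turn',np.degrees(ang).round(2),'shift cm after turn',(N.T@(np.array(P)-s['eef_pos'])*100).round(2),'q6',s['qpos'][5].round(2),'N',N.round(3).tolist())
    print(s['time'],s['eef_pos'].round(4),s['contact_force'].round(1),s['opening'])
E
python3 - <<'E'
from h import *
P=[.632,-.302,.154-.0187+.12]
for j in'xy':plan(P,-.066,j)
E
```

```text
x turn -60.91 shift cm after turn [ -2.48  32.25 -32.96] q6 -0.15 N [[-0.001, 0.998, -0.066], [0.002, -0.066, -0.998], [-1.0, -0.001, -0.002]]
x turn 119.09 shift cm after turn [ -2.48 -32.25  32.96] q6 -0.15 N [[-0.001, -0.998, 0.066], [0.002, 0.066, 0.998], [-1.0, 0.001, 0.002]]
0.1 [ 0.2885 -0.6096  0.2301] [ 0.3  0.3 -0.7] 1.0048419921234641
y turn -150.91 shift cm after turn [-2.48 32.96 32.25] q6 -0.15 N [[-0.001, 0.066, 0.998], [0.002, 0.998, -0.066], [-1.0, 0.002, -0.001]]
y turn 29.09 shift cm after turn [ -2.48 -32.96 -32.25] q6 -0.15 N [[-0.001, -0.066, -0.998], [0.002, -0.998, 0.066], [-1.0, -0.002, 0.001]]
0.1 [ 0.2885 -0.6096  0.2301] [ 0.3  0.3 -0.7] 1.0048419921234641
```

Request:
{"op": "drive_tool", "data": {
  "steps": [
    [-0.3,0,0,-7.6,1],
    [-0.3,0,0,-7.6,1],
    [-0.3,0,0,-7.6,1],
    [-0.3,0,0,-7.6,1],
    [-0.3,0,0,-7.6,1],
    [-0.3,0,0,-7.6,1],
    [-0.3,0,0,-7.6,1],
    [-0.3,0,0,-7.7,1]
  ]
}}

```text
time: 0.9
eef_pos: [0.2885, -0.6098, 0.2546]
tcp_rot: [0.515, 0.485, -0.515, 0.484]
contact_force: [-0.3, 0.8, -0.5]
opening: 1.0
```

Request:
{"op": "drive_tool", "data": {
  "steps": [
    [0,2,-2,0,1],
    [0,3.3,-3.4,0,1],
    [0,3.5,-3.6,0,1],
    [0,3.5,-3.6,0,1],
    [0,3.5,-3.6,0,1],
    [0,3.5,-3.6,0,1],
    [0,3.5,-3.6,0,1],
    [0,3.5,-3.6,0,1],
    [0,3.3,-3.4,0,1],
    [0,2.6,-2.6,0,1]
  ]
}}

```text
time: 1.9
eef_pos: [0.6323, -0.3003, 0.2546]
tcp_rot: [0.516, 0.484, -0.516, 0.483]
contact_force: [0.2, -0.6, 0.6]
opening: 1.003
```

Request:
{"op": "drive_tool", "data": {
  "steps": [
    [0,0,0,0,1],
    [0,0,0,0,1]
  ]
}}

```text
time: 2.1
eef_pos: [0.6309, -0.3021, 0.2544]
tcp_rot: [-0.515, -0.484, 0.516, -0.483]
contact_force: [0.4, -0.6, -0.7]
opening: 1.0
```

Run:
```python
from h import *
plan([.632,-.302,.154-.0187],-.066)
c=cam('wrist');save(c,'w1.png',s=1.5)
import pickle;pickle.dump(c,open('w1.pkl','wb'))
print(c['eye'],c['f'],c['k1'])
for y in(-.104,0,.104):
    th=-.066;print(y,proj(c,[.634-y*np.sin(th),-.303+y*np.cos(th),.122]))
print('grip top',proj(c,[.634,-.303,.174]))
```

```text
x turn 0.1 shift cm after turn [11.91  0.13 -0.02] q6 -0.53 N [[-0.002, 0.998, -0.066], [0.0, -0.066, -0.998], [-1.0, -0.002, -0.0]]
x turn -179.9 shift cm after turn [11.91 -0.13  0.02] q6 -0.53 N [[-0.002, -0.998, 0.066], [0.0, 0.066, 0.998], [-1.0, 0.002, 0.0]]
2.1 [ 0.6309 -0.3021  0.2544] [ 0.4 -0.6 -0.7] 0.9998075719537365
[ 0.63552162 -0.23348877  0.3985856 ] 269.83166783557965 -0.04115618482630089
-0.104 (np.float64(256.27869123477154), np.float64(275.0059026057057))
0 (np.float64(256.61342929613437), np.float64(188.35210422589967))
0.104 (np.float64(256.9808533665413), np.float64(83.20429713768962))
grip top (np.float64(257.2211181529457), np.float64(202.900869122704))
```

View pics/w1.png

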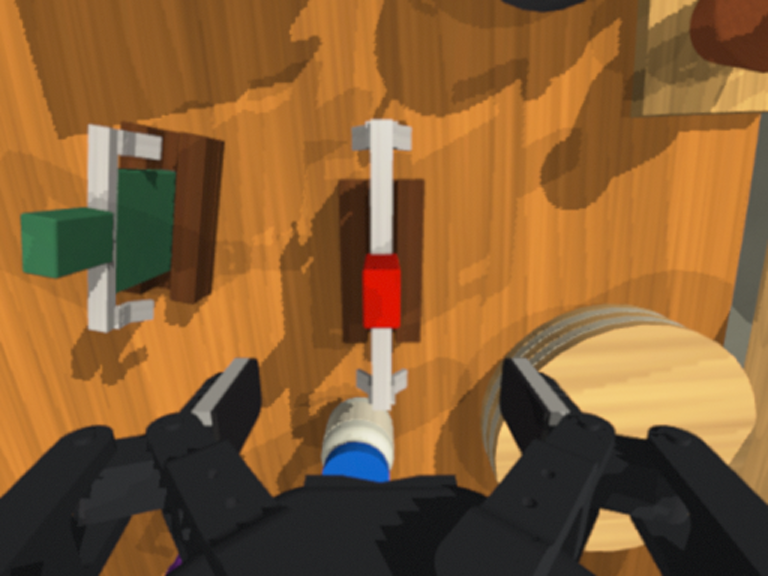

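The bar ends are at (381,121) and (381,409) in the picture, within about 2.5 mm of the prediction, with the yaw aligned. The grip lies centred between the fingers. Now I descend and grasp.

Request:
{"op": "drive_tool", "data": {
  "steps": [
    [1.5,0,-0.1,0,1],
    [2.5,0,0,0,1],
    [2.5,0.03,0,0,1],
    [2.5,0,0,0,1],
    [1.7,0,0,0,1],
    [1.0,0,0,0,1],
    [0.2,0,0,0,1],
    [0,0,0,0,1]
  ]
}}

```text
time: 2.95
eef_pos: [0.6313, -0.3025, 0.1368]
tcp_rot: [0.516, 0.483, -0.516, 0.483]
contact_force: [1.5, 0.6, -0.2]
opening: 1.001
```

Request:
{"op": "drive_tool", "data": {
  "steps": [
    [0,0,0,0,0],
    [0,0,0,0,0],
    [0,0,0,0,0],
    [0,0,0,0,0],
    [0,0,0,0,0],
    [0,0,0,0,0],
    [0,0,0,0,0],
    [0,0,0,0,0],
    [0,0,0,0,0]
  ],
  "force": 60
}}

```text
time: 3.85
eef_pos: [0.6315, -0.3022, 0.1369]
tcp_rot: [0.516, 0.483, -0.516, 0.484]
contact_force: [-0.2, -0.2, 2.4]
opening: 0.253
```

Opening is 0.253, about 22 mm, so the grip is held. Lifting now.

Request:
{"op": "drive_tool", "data": {
  "steps": [
    [-0.7,0,0,0,0],
    [-1.5,0,0,0,0],
    [-2,0,0,0,0],
    [-2.3,0,0,0,0],
    [-2.5,0,0,0,0],
    [-2.5,0,0,0,0],
    [-2.5,0,0,0,0],
    [-2,0,0,0,0],
    [-1,0,0,0,0],
    [0,0,0,0,0]
  ]
}}

```text
time: 4.85
eef_pos: [0.6316, -0.3022, 0.3087]
tcp_rot: [0.517, 0.482, -0.516, 0.484]
contact_force: [-0.0, 0.3, -2.1]
opening: 0.25
```

Run:
```python
from h import *
plan([.6464,.1016,.137+.018+.15],.103)
```

```text
x turn -9.68 shift cm after turn [  0.3    5.62 -40.02] q6 -0.52 N [[0.003, 0.995, 0.103], [-0.002, 0.103, -0.995], [-1.0, 0.003, 0.002]]
x turn 170.32 shift cm after turn [ 0.3  -5.62 40.02] q6 -0.52 N [[0.003, -0.995, -0.103], [-0.002, -0.103, 0.995], [-1.0, -0.003, -0.002]]
4.85 [ 0.6316 -0.3022  0.3087] [-0.   0.3 -2.1] 0.24983602246431144
```

Request:
{"op": "drive_tool", "data": {
  "steps": [
    [0,0,-0.5,-4,0],
    [0,0.2,-1.5,-4,0],
    [0,0.4,-2.5,-1.7,0],
    [0,0.4,-3,0,0],
    [0,0.4,-3,0,0],
    [0,0.5,-3,0,0],
    [0,0.5,-3,0,0],
    [0,0.5,-3,0,0],
    [0,0.5,-3,0,0],
    [0,0.5,-3,0,0]
  ]
}}

```text
time: 5.85
eef_pos: [0.6459, -0.0431, 0.304]
tcp_rot: [0.473, 0.526, -0.474, 0.524]
contact_force: [0.0, 0.5, -2.8]
opening: 0.25
```

Request:
{"op": "drive_tool", "data": {
  "steps": [
    [0,0.5,-3,0,0],
    [0,0.4,-3,0,0],
    [0,0.4,-3,0,0],
    [0,0.3,-2.5,0,0],
    [0,0.1,-2,0,0],
    [0,0,-1,0,0],
    [0,0,0,0,0],
    [0,0,0,0,0],
    [0,0,0,0,0]
  ]
}}

```text
time: 6.75
eef_pos: [0.6488, 0.1003, 0.306]
tcp_rot: [0.474, 0.525, -0.474, 0.525]
contact_force: [-0.3, -0.6, -2.3]
opening: 0.252
```

Run:
```python
from h import *
plan([.6464,.1016,.155],.103)
c=cam('wrist');save(c,'w2.png',s=1.5)
import pickle;t=cam('top');s=cam('scene');pickle.dump((c,t,s),open('w2.pkl','wb'))
save(s,'s3.png',(240,90,380,220),4.2)
```

```text
x turn -0.06 shift cm after turn [15.1  -0.21 -0.16] q6 -0.1 N [[-0.001, 0.995, 0.103], [-0.0, 0.103, -0.995], [-1.0, -0.001, 0.0]]
x turn 179.94 shift cm after turn [15.1   0.21  0.16] q6 -0.1 N [[-0.001, -0.995, -0.103], [-0.0, -0.103, 0.995], [-1.0, 0.001, -0.0]]
6.75 [0.6488 0.1003 0.306 ] [-0.3 -0.6 -2.3] 0.25160426331778357
```

View pics/w2.png

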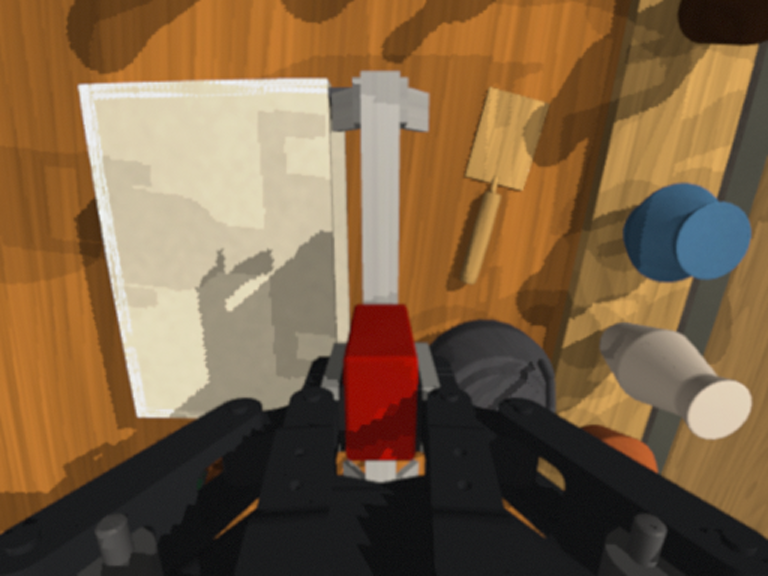

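View pics/s3.png

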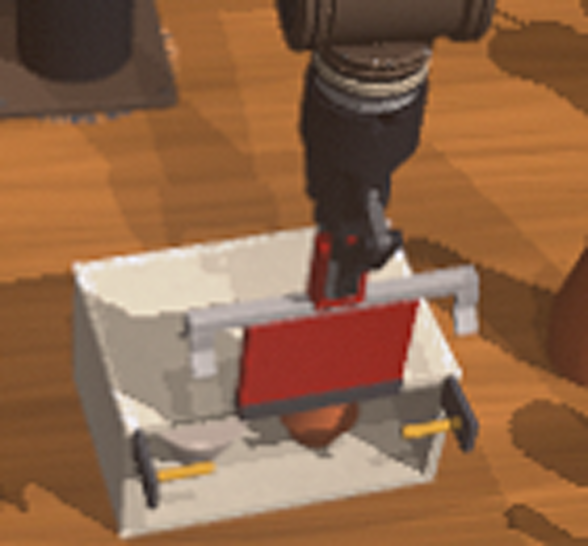

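Wrist view: the bar runs vertically at column 380, top end at (380,73), and the box's front edge goes from (328,80) to (349,300). Scene crop: the flap is upright and level above the pins at (187,470) and (432,427). I'll check the box edge and bar against the pin estimate.

Run:
```python
from h import *
import pickle;c,t,s=pickle.load(open('w2.pkl','rb'));a,b=pickle.load(open('v.pkl','rb'))
w=lambda x,y:(x/1.5,y/1.5)
p,q=onz(c,*w(328,80),.138),onz(c,*w(349,300),.138)
print('front edge wrist',p.round(4),q.round(4),'yaw',np.arctan2(-(p-q)[0],(p-q)[1]))
f=lambda x,y:(150+x/3.8,95+y/3.8)
p,q=onz(b,*f(45,283),.138),onz(b,*f(347,250),.138)
n=np.array([np.cos(.103),np.sin(.103),0])
print('front edge top',p.round(4),q.round(4),'yaw',np.arctan2(-(p-q)[0],(p-q)[1]),'pinline est',((p+q)/2+.035*n).round(4))
for x in((361,72),(401,72),(363,290),(398,290)): print('bar',onz(c,*w(*x),.291).round(4))
# pins predicted from estimated centres vs yellow mask, scene before/after
h=cv2.cvtColor(b['frame'],cv2.COLOR_RGB2HSV)
for n_,cc,box in(('top',b,(160,145,245,165)),('scene',a,(268,185,350,208))):
    x0,y0,x1,y1=box;h=cv2.cvtColor(cc['frame'][y0:y1,x0:x1],cv2.COLOR_RGB2HSV)
    m=cv2.inRange(h,(17,150,120),(32,255,255));k,l,st,ce=cv2.connectedComponentsWithStats(m)
    print(n_,[(st[i].tolist(),(ce[i]+[x0,y0]).round(1).tolist()) for i in range(1,k) if st[i,4]>5])
```

```text
front edge wrist [0.5983 0.2335 0.138 ] [0.6262 0.0737 0.138 ] yaw 0.17275801163501212
front edge top [0.5949 0.2289 0.138 ] [ 0.6214 -0.0375  0.138 ] yaw 0.09930814620320998 pinline est [0.6429 0.0993 0.138 ]
bar [0.6312 0.2056 0.291 ]
bar [0.6455 0.207  0.291 ]
bar [0.6392 0.1252 0.291 ]
bar [0.6534 0.1266 0.291 ]
top []
scene [([68, 5, 13, 4, 32], [341.7, 191.5]), ([10, 15, 13, 4, 28], [284.1, 201.8])]
```

Three estimates put the pin line at x 0.643–0.646, y 0.099–0.102, yaw 0.10. The flap is at (0.6487, 0.1025) with yaw 0.10. I shift −3 mm across and lower until the mouths are just above the pins.

Request:
{"op": "drive_tool", "data": {
  "steps": [
    [0,-0.3,0.1,0,0],
    [1,0,0,0,0],
    [2,0,0,0,0],
    [2,0,0,0,0],
    [2,0,0,0,0],
    [2,0,0,0,0],
    [1.5,0,0,0,0],
    [0.9,0,0,0,0],
    [0,0,0,0,0]
  ]
}}

```text
time: 7.8
eef_pos: [0.6449, 0.1001, 0.1903]
tcp_rot: [0.473, 0.526, -0.474, 0.524]
contact_force: [0.1, -0.5, -3.0]
opening: 0.252
```

Run:
```python
from h import *
plan([.6464,.1016,.155],.103)
a=cam('scene');b=cam('top')
A=cv2.resize(a['frame'][130:230,245:365,::-1],None,fx=5,fy=5,interpolation=2)[:500]
cv2.imwrite('pics/s4.png',A)
h=cv2.cvtColor(a['frame'][180:212,262:355],cv2.COLOR_RGB2HSV)
m=cv2.inRange(h,(17,150,120),(32,255,255));k,l,st,ce=cv2.connectedComponentsWithStats(m)
for i in range(1,k):
    if st[i,4]>4: print(st[i],ce[i]+[262,180],onz(a,*(ce[i]+[262,180]),.122).round(4))
```

```text
x turn 0.01 shift cm after turn [ 3.53  0.17 -0.13] q6 -0.1 N [[-0.003, 0.995, 0.103], [-0.0, 0.103, -0.995], [-1.0, -0.003, -0.0]]
x turn -179.99 shift cm after turn [ 3.53 -0.17  0.13] q6 -0.1 N [[-0.003, -0.995, -0.103], [-0.0, -0.103, 0.995], [-1.0, 0.003, 0.0]]
7.8 [0.6449 0.1001 0.1903] [ 0.1 -0.5 -3. ] 0.25191073259153224
[74 11  5  3 10] [337.9 192.2] [0.6372 0.1852 0.122 ]
[27 20  2  3  5] [289.4 200.8] [0.6545 0.0233 0.122 ]
[16 22  5  3 10] [279.6 202.7] [ 0.6586 -0.0086  0.122 ]
```

View pics/s4.png

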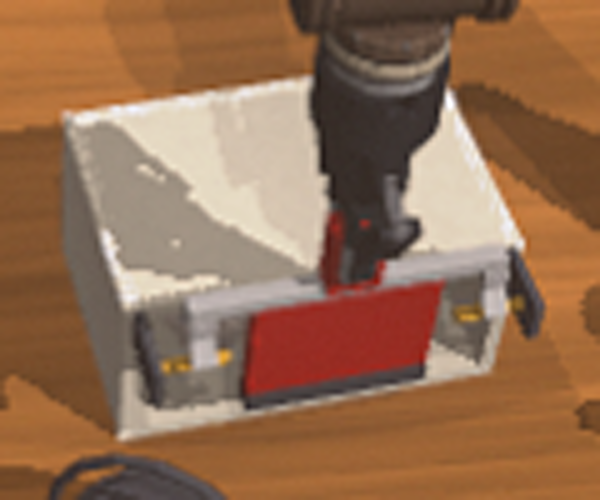

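Scene crop: the knuckles at (204,350) and (495,298) sit centred over the pins, which show on both sides of each knuckle. The pin line at x≈0.645 agrees. Lowering slowly.

Request:
{"op": "drive_tool", "data": {
  "steps": [
    [0.6,0,0,0,0],
    [0.6,0,0,0,0],
    [0.5,0,0,0,0],
    [0.5,0,0,0,0],
    [0.4,0,0,0,0],
    [0.3,0,0,0,0],
    [0,0,0,0,0]
  ]
}}

```text
time: 8.6
eef_pos: [0.6455, 0.1002, 0.1626]
tcp_rot: [0.473, 0.525, -0.474, 0.525]
contact_force: [-0.6, 0.1, -3.1]
opening: 0.249
```

Request:
{"op": "drive_tool", "data": {
  "steps": [
    [0.2,0,0,0,0],
    [0.2,0,0,0,0],
    [0.1,0,0,0,0],
    [0,0,0,0,0],
    [0,0,0,0,0]
  ]
}}

```text
time: 9.1
eef_pos: [0.6459, 0.1002, 0.1584]
tcp_rot: [0.474, 0.525, -0.474, 0.525]
contact_force: [-1.1, 0.4, -3.0]
opening: 0.248
```

Request:
{"op": "drive_tool", "data": {
  "steps": [
    [0.1,0,0,0,0],
    [0.1,0,0,0,0],
    [0.1,0,0,0,0],
    [0,0,0,0,0],
    [0,0,0,0,0]
  ]
}}

```text
time: 9.6
eef_pos: [0.6458, 0.1002, 0.1553]
tcp_rot: [0.474, 0.525, -0.474, 0.525]
contact_force: [-0.6, -0.7, -2.0]
opening: 0.254
```

Request:
{"op": "drive_tool", "data": {
  "steps": [
    [0.1,0,0,0,0],
    [0.1,0,0,0,0],
    [0.05,0,0,0,0],
    [0,0,0,0,0],
    [0,0,0,0,0]
  ]
}}

```text
time: 10.1
eef_pos: [0.6461, 0.1002, 0.1548]
tcp_rot: [0.474, 0.525, -0.473, 0.525]
contact_force: [-3.1, -0.1, 5.6]
opening: 0.252
```

Run:
```python
from h import *
plan([.6464,.1016,.155],.103)
a=cam('scene')
A=cv2.resize(a['frame'][130:230,245:365,::-1],None,fx=5,fy=5,interpolation=2)
cv2.imwrite('pics/s5.png',A)
```

```text
x turn 0.02 shift cm after turn [-0.02  0.04 -0.14] q6 -0.1 N [[0.001, 0.995, 0.103], [-0.0, 0.103, -0.995], [-1.0, 0.001, 0.0]]
x turn -179.98 shift cm after turn [-0.02 -0.04  0.14] q6 -0.1 N [[0.001, -0.995, -0.103], [-0.0, -0.103, 0.995], [-1.0, -0.001, -0.0]]
10.1 [0.6461 0.1002 0.1548] [-3.1 -0.1  5.6] 0.2522011708631602
```

View pics/s5.png

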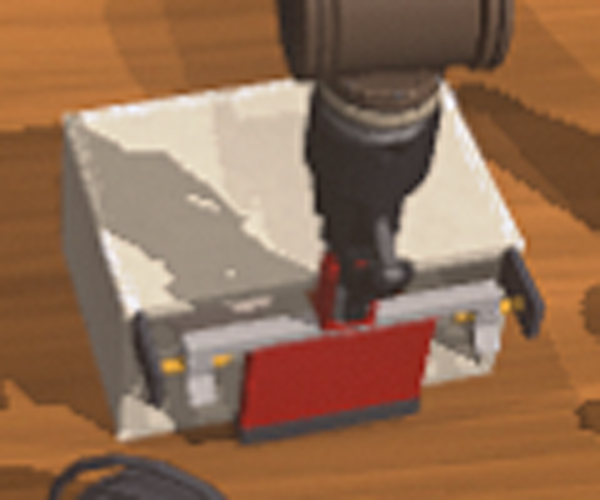

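The knuckles are down with the pins emerging right under the bar on both sides. Wrist force has gone from −3 to +5.6 N and height implies the origin is at about 0.120, so it's seated. Releasing gently and withdrawing upward.

Request:
{"op": "drive_tool", "data": {
  "steps": [
    [0,0,0,0,0],
    [0,0,0,0,0.27],
    [0,0,0,0,0.3],
    [0,0,0,0,0.4],
    [0,0,0,0,0.55],
    [0,0,0,0,0.6],
    [0,0,0,0,0.6],
    [0,0,0,0,0.6]
  ],
  "force": 20
}}

```text
time: 10.95
eef_pos: [0.6459, 0.1002, 0.1527]
tcp_rot: [0.474, 0.525, -0.474, 0.525]
contact_force: [0.3, -1.6, -0.2]
opening: 0.597
```

Request:
{"op": "drive_tool", "data": {
  "steps": [
    [-0.5,0,0,0,0.6],
    [-1,0,0,0,0.6],
    [-2,0,0,0,0.6],
    [-2,0,0,0,0.6],
    [-2.5,0,0,0,0.6],
    [-2.5,0,0,0,0.6],
    [-2,0,0,0,0.6],
    [-1,0,0,0,0.6],
    [0,0,0,0,0.6],
    [0,0,0,0,0.6]
  ]
}}

```text
time: 11.95
eef_pos: [0.6455, 0.1002, 0.2872]
tcp_rot: [0.473, 0.525, -0.474, 0.525]
contact_force: [-0.1, 1.0, 0.0]
opening: 0.6
```

Run:
```python
from h import *
s=readout.get_state();print(s['contact_force'],s['opening'],s['eef_pos'])
a=cam('scene');b=cam('top')
A=cv2.resize(a['frame'][130:230,245:365,::-1],None,fx=4,fy=4,interpolation=2)
B=cv2.resize(cam('wrist')['frame'][:,:,::-1],None,fx=.6,fy=.6)
I=np.zeros((640,480,3),np.uint8);I[:400]=A;I[400:630,:307]=B[:230,:307]
cv2.imwrite('pics/s6.png',I[:,:])
```

```text
[-0.09178664  1.02224925  0.04607682] 0.5995908783652915 [0.64554384 0.1001813  0.28716245]
```

```bash
python3 -c "
import cv2;i=cv2.imread('pics/s6.png');cv2.imwrite('pics/s7.png',cv2.resize(i,(450,600)))"
```

```text
(no output)
```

View pics/s7.png

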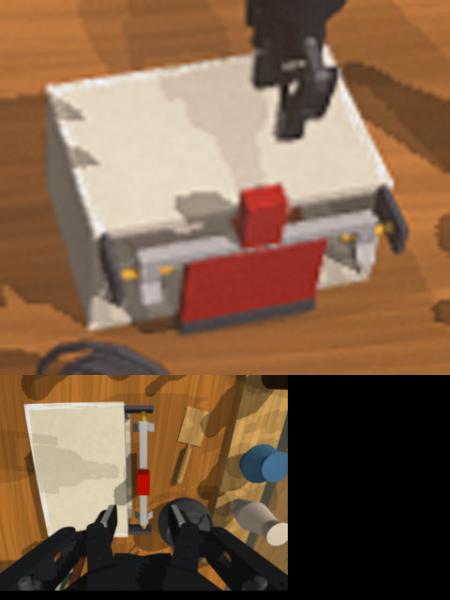

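The flap hangs on both pins, with the knuckles at (150,275) and (365,245), and the gripper is clear above it. I'll let it settle, check for stillness, then hand in.

Request:
{"op": "drive_tool", "data": {
  "steps": [
    [0,0,0,0,0.6],
    [0,0,0,0,0.6],
    [0,0,0,0,0.6],
    [0,0,0,0,0.6],
    [0,0,0,0,0.6],
    [0,0,0,0,0.6],
    [0,0,0,0,0.6],
    [0,0,0,0,0.6]
  ]
}}

```text
time: 12.9
eef_pos: [0.6459, 0.1002, 0.2878]
tcp_rot: [0.474, 0.525, -0.474, 0.525]
contact_force: [0.4, -0.1, -0.2]
opening: 0.6
```

Run:
```python
from h import *
def red(c):
    h=cv2.cvtColor(c['frame'][150:225,262:355],cv2.COLOR_RGB2HSV)
    m=cv2.inRange(h,(0,170,60),(5,255,255))|cv2.inRange(h,(175,170,60),(180,255,255)); return np.argwhere(m).mean(0).round(2),int((m>0).sum())
F=[cam('scene') for _ in range(5)]
for f in F: print(red(f))
print('framediff',np.abs(F[0]['frame'][150:225,262:355].astype(int)-F[-1]['frame'][150:225,262:355]).max())
import pickle;a,b=pickle.load(open('v.pkl','rb'))
d=np.abs(a['frame'].astype(int)-F[0]['frame']).mean(2)
print('green diff',d[145:192,175:230].mean(),'jug diff',d[138:182,370:412].mean())
print(sign_off())
```

```text
(array([50.61, 50.31]), 677)
(array([50.64, 50.31]), 676)
(array([50.62, 50.32]), 675)
(array([50.68, 50.26]), 675)
(array([50.62, 50.3 ]), 676)
framediff 6
green diff 6.184139264990328 jug diff 2.8852813852813854
the job is handed in; nothing more can be done
None
```

The red flap is hanging on both brass pins. I lifted it from its rest by the grip, lowered it until the knuckles carried its weight, let go, and raised the gripper clear. I handed the job in at about 13 s of the 48 s allowed; no verdict is reported.

- **Seating, while still held:** the wrist force went from −3 N to +5.6 N. The gripper height put the flap's origin at about 0.120 m, which is pin height. The pictures showed the pins directly under the bar at both ends.
- **After release:** over five frames the flap's red area moved less than 0.1 px. The force on the tool was near zero.
- **Bystanders:** the picture changed little around the jug (mean difference 2.9) and a bit more around the green flap (6.2), which I put down to the arm's shadow. I did not measure either position, and the arm stayed above the green flap and never went near the jug.
- **Disagreements:** my pin-line estimates differed by about 3 mm, within the play of the knuckle mouths. One yaw reading from the wrist camera (0.17 rad) disagreed with the other two (0.10). I set it aside as a misread box edge.

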